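# Make up the smoothing and glue-up kits and scrap the split block

## Task

Make up the two tool kits from the stock on the bench: the block plane and the sanding block go in their pockets in the blue smoothing tray, the tape measure and the sound clamping block in theirs in the orange glue-up tray, each set down (not dropped) flat on the pocket floor. The split clamping block with the red cross must not get into a kit: push it down through the sprung flaps of the green scrap bin and let it fall inside.

Things in the scene. Friction and masses are not known exactly. Their poses are not given: they have to be found in the camera images.
- block_plane: Steel low-angle block plane with brass and wooden fittings, lying on its sole, 48 (own x) x 162 (own y, its length) x 39 mm high, about 0.72 kg; origin at the centre of its underside, z up. Grasp it across the two flat cheeks (own x, 48 mm apart, 34 mm high) near the middle of its length.
- sanding_block: Cork sanding block (tan top) wrapped in reddish-brown abrasive paper, 62 (own x) x 110 (own y) x 38 mm high, 0.07 kg; origin at the centre of its underside, z up. Grasp it across own x (60 to 62 mm).
- tape_measure: Yellow and black pocket tape measure standing upright on its narrow edge, 35 (own x) x 102 (own y, with the end hook sticking out towards -y) x 64 mm high, 0.28 kg; origin at the centre of the underside of that 102 mm length, z up. The case itself spans y = -21 to +51 mm; grasp it across own x (32 to 35 mm) at about y = +15 mm.
- sound_block: Sound clamping block of plain pale wood without any mark, 45 (own x) x 100 (own y) x 30 mm high, 0.09 kg; origin at the centre of its underside, z up.
- split_block: Reject: split clamping block of the same pale wood and size as the sound one, 45 (own x) x 100 (own y) x 30 mm high, 0.09 kg, with a red crayon cross on its top and a dark split running in from its +y end; origin at the centre of its underside, z up.
- smoothing_tray: Fixed plywood tray, blue edging, 192 (x) x 198 (y) x 14 mm high, origin at the centre of its underside, z up. Two blue-lined rectangular pockets 8 mm deep (floor 6 mm above the origin), long sides along own y. Long one for the plane: centre x = -52, y = 0 mm, 68 x 182 mm. Wider, shorter one for the sanding block: centre x = +45, y = 0 mm, 82 x 130 mm. 10 mm play a side; either way round.
- glueup_tray: Fixed plywood tray, orange edging, 192 (x) x 150 (y) x 14 mm high, origin at the centre of its underside, z up. Two orange-lined rectangular pockets 8 mm deep (floor 6 mm above the origin), long sides along own y. Narrow one for the tape: centre x = -52, y = 0 mm, 56 x 122 mm. Wider one for the clamping block: centre x = +48, y = 0 mm, 65 x 120 mm. 10 mm play a side; either way round.
- scrap_bin: Fixed green steel box, 184 (x) x 196 (y) x 140 mm high, origin at the centre of its underside, z up. The opening in its dark top plate, centred, 144 (x) x 160 (y) mm, is closed by two sprung steel flaps but for a 26 mm slot along its middle line x = 0. Push a block through the middle, its length along y, fingers facing the flaps, until the fingertips are 45 to 50 mm below the top.
- flap_near (a joint): Flap hinged along the opening's edge at the bin's x = -72 mm; 0 rad = shut, level with the top plate, grows to 1.5 rad as it swings down into the bin. Its spring shuts it with 0.09 N m, 0.16 N m when open, so a block laid on top does not open it; pushing a block through takes some 4 to 8 N.
- flap_far (a joint): The other flap, hinged at x = +72 mm, otherwise the same. With the fingertips 45 to 50 mm down between the flaps, opening the fingers by 20 to 30 mm holds both flaps aside, and the block falls to the floor of the bin; the flaps shut when the fingers are drawn out.

How it is judged:
By the outcome, as a careful person would: the job done as asked, in the order asked, and still so for the second after the job is handed in, with the robot touching nothing.
It also fails if it takes over 115 s, if anything falls off the work surface, if the arm or the gripper's body presses on something with over 40 N, if the wrist force passes 120 N, or if a joint passes its speed limit or range.

## Robot

A 6-joint arm with a two-finger parallel gripper is mounted at the origin on the work surface; the furniture and walls round the work are solid. World frame = base frame: x ahead of the robot, y to its left, z up, the work surface at z = 0. Lengths are in m, angles in degrees, forces in N, time in s.
With the tool pointing down it reaches from about 0.25 to 0.725 m from the base axis. Payload 4 kg.
Tool frame: the origin (TCP) lies at the very end of the fingers, on their centre line; the grasp point (between the pads) lies r.hold_point_z behind it (r.hold_point_z is the distance from the TCP to the grasp point, in m); z points along the fingers, y is the line along which they close (so a half turn about z gives the same grasp; the last joint's range is limited). The gripper opens to 85 mm and grips with 20 to 120 N. Pads are 22 mm wide; open, the fingers measure 114 mm over their backs; the gripper's body (76 mm by 85 mm) begins 54 mm behind the grasp point. The pads swing forward as they close: fully open they stand 13 mm farther back than shut.
Start: joints at [72.594, 13.785, 0.286, 76.501, 0, 90], TCP at [0.15, 0.477, 0.231] pointing down, gripper open.
Joint ranges: [-155.79, 155.79], [-60.16, 107.12], [-62.33, 73.08], [-114, 123.19], [-81.49, 82.49], [-180, 180]. Speed limits (degrees/s): [159.86, 159.86, 180, 180, 180, 180].

## Interface

Orientations are given as [roll, pitch, yaw] about the fixed x, y, z axes, in that order (R = Rz(yaw) Ry(pitch) Rx(roll)).
In Python, from cell import r gives the robot as it stands. Calls block until the motion is done:
- r.goto(position, orientation): joint-space move of the TCP to a pose.
- r.move_linear(position, v=0.15, rotation=None): straight line of the TCP; rotation=None keeps the orientation; v is the mean speed in m/s.
- r.move_joints(angles): joint-space move.
- r.grip(opening, f_grip=None): finger opening in m; f_grip is the grip in N (None keeps the last); returns when the fingers have stopped.
- r.pause(seconds).
- r.ik(position, orientation): joint angles nearest the present ones, or None.
- r.capture(name): name is "side" or "top"; returns (picture, depth): 384x512x3 uint8, blue, green, red; 384x512 float32, m along the optical axis (not along the pixel's ray), 0 where there is no reading.
- r.camera_info(name): a dict with "mtx" (3x3 intrinsics, pixels), "extrinsics" (4x4, takes a point from camera to world coordinates). Camera axes: x right, y up, looking along -z (the intrinsics and any distortion apply to the point x, -y, -z); pixel columns grow to the right and rows downward; lengths in m; the calibration is good to about 2 mm. A picture is of the moment at which its call begins. camera_info takes no time and is no camera call.
A pose or a line that the arm cannot do raises r.IKError and nothing moves.
- r.sign_off(): hands the job in; it is judged then, once.
Readings, each from a call of its own:
- r.current_time(): time.
- r.current_q(): joint angles.
- r.current_qvel(): joint speeds.
- r.current_joint_torque(): joint torques, N m.
- r.current_eef_pos(): TCP position.
- r.current_orientation(): TCP orientation.
- r.current_wrist_force(): force on the tool from outside, world axes, zero at the start.
- r.current_wrist_torque(): the same for the moment, N m.
- r.current_grip_width(): finger opening in m.
- r.current_gripper_force(): force on a finger pad.
Only numpy, scipy, OpenCV 4.12 (cv2) and the standard library are available. Lean on these libraries where they do the work, as an engineer would, in place of code of your own. Each camera call takes 0.05 s, during which the arm holds its last target. There are 200 camera calls.

## Working session

There is one attempt and no reset: what is moved stays moved. The work goes in short steps, each a Python script; the robot and the scene stay as the last script left them, time stands still between calls to the robot, and variables do not carry over. Pictures are saved under pics/ and viewed, at most 14 in all, crops included, and the job is handed in when it is done.

```bash
mkdir -p pics; ls
python3 - <<'E'
from cell import r
import cv2,numpy as np
np.set_printoptions(precision=4,suppress=True)
for n in("side","top"):
    p,d=r.capture(n); cv2.imwrite(f"pics/{n}0.png",p); np.savez(f"{n}0.npz",p=p,d=d)
    print(n,r.camera_info(n),(d>0).mean())
print(r.hold_point_z,r.current_orientation(),r.current_eef_pos(),r.current_grip_width())
E
```

```text
pics
side {'mtx': array([[378.7577,   0.    , 256.5532],
       [  0.    , 378.7577, 190.1763],
       [  0.    ,   0.    ,   1.    ]]), 'extrinsics': array([[ 0.9998,  0.007 , -0.0165,  0.4984],
       [-0.0179,  0.4742, -0.8802, -1.1694],
       [ 0.0017,  0.8804,  0.4742,  0.7312],
       [ 0.    ,  0.    ,  0.    ,  1.    ]])} 0.9936930338541666
top {'mtx': array([[490.5553,   0.    , 253.5669],
       [  0.    , 490.5553, 197.3077],
       [  0.    ,   0.    ,   1.    ]]), 'extrinsics': array([[-0.0006,  0.9837, -0.1798,  0.2383],
       [-1.    , -0.0009, -0.0013,  0.0019],
       [-0.0014,  0.1798,  0.9837,  1.7194],
       [ 0.    ,  0.    ,  0.    ,  1.    ]])} 0.9960683186848959
0.0187 [-179.8911   -0.0006  162.5931] [0.1494 0.4766 0.2305] 0.08541721675237011
```

View pics/top0.png

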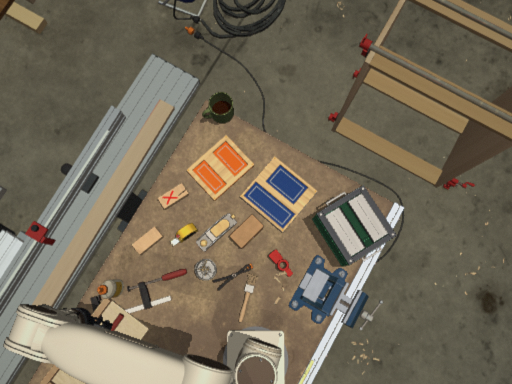

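View pics/side0.png

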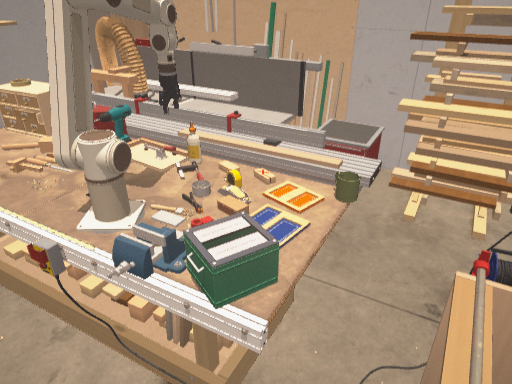

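The top view shows the orange tray at about (220,166) and the blue tray at (279,194). The split block is at (173,196), the sound block at (147,240), the tape at (184,234), the plane at (217,231), the cork at (246,231) and the bin at (353,226). The side view shows the same items right of the robot, with the bin at (232,255). Next I'll cluster the depth by height.

```bash
cat > vis.py <<'E'
import numpy as np,cv2
from cell import r
def cloud(n,d):
    c=r.camera_info(n);K=c["mtx"];E=c["extrinsics"]
    v,u=np.mgrid[:d.shape[0],:d.shape[1]]
    P=np.stack([(u-K[0,2])/K[0,0]*d,-(v-K[1,2])/K[1,1]*d,-d],-1)
    return P@E[:3,:3].T+E[:3,3]
def project(n,P):
    c=r.camera_info(n);K=c["mtx"];E=c["extrinsics"]
    q=(np.atleast_2d(P)-E[:3,3])@E[:3,:3]; q=q*[1,-1,-1]
    return np.stack([K[0,0]*q[:,0]/q[:,2]+K[0,2],K[1,1]*q[:,1]/q[:,2]+K[1,2]],-1)
def topz(n,u,v,z):  # pixel -> world on plane z
    c=r.camera_info(n);K=c["mtx"];E=c["extrinsics"]
    u=np.asarray(u,float);v=np.asarray(v,float)
    D=np.stack([(u-K[0,2])/K[0,0],-(v-K[1,2])/K[1,1],-np.ones_like(u)],-1)@E[:3,:3].T
    return E[:3,3]+D*((z-E[2,3])/D[...,2])[...,None]
E
python3 - <<'E'
from vis import *
np.set_printoptions(precision=4,suppress=True)
T=np.load("top0.npz");p,d=T["p"],T["d"]
W=cloud("top",d);x,y,z=W[...,0],W[...,1],W[...,2]
print("table z",np.median(z[250:262,170:200]))
reg=(x>.2)&(x<.85)&(y>-.45)&(y<.45)
for lo,hi in((.01,.3),):
    m=(reg&(z>lo)&(z<hi)&(d>0)).astype(np.uint8)
    k,L,S,C=cv2.connectedComponentsWithStats(m,connectivity=4)
    for i in range(1,k):
        if S[i,4]<60: continue
        s=L==i;zt=np.percentile(z[s],90)
        (c,wh,a)=cv2.minAreaRect((W[s][:,:2]*1000).astype(np.float32))
        print(C[i].round(),S[i,4],"z50/90/max",np.round([np.median(z[s]),zt,z[s].max()],4),"c",np.round(c,1),np.round(wh,1),round(a,1))
Ss=np.load("side0.npz");Ws=cloud("side",Ss["d"])
print("side table z",np.median(Ws[190:196,215:222,2]))
c=cv2.resize(p[140:270,110:400],None,fx=2.75,fy=2.75,interpolation=cv2.INTER_CUBIC);cv2.imwrite("pics/topcrop.png",c)
c=cv2.resize(Ss["p"][150:310,160:340],None,fx=3.7,fy=3.7,interpolation=cv2.INTER_CUBIC);cv2.imwrite("pics/sidecrop.png",c)
E
```

```text
table z -0.0010359534350889987
[218. 116.] 234 z50/90/max [0.0636 0.0918 0.1   ] c [837.1 134.4] [103.9  25.1] 89.8
[144. 143.] 2266 z50/90/max [0.0591 0.0693 0.0772] c [703.8 365.9] [168.1 292.4] 89.9
[240. 154.] 171 z50/90/max [0.014  0.0178 0.0214] c [715.5  59.6] [156.   45.6] 30.0
[216. 167.] 478 z50/90/max [0.0141 0.0186 0.0249] c [655.7 129.4] [152.6 172.1] 43.3
[284. 190.] 617 z50/90/max [0.0137 0.0183 0.0248] c [ 588.8 -104.3] [198.2 122.4] 50.3
[204. 185.] 66 z50/90/max [0.0129 0.0182 0.0215] c [594.2 180.6] [62.3 20.9] 42.3
[173. 196.] 391 z50/90/max [0.0288 0.034  0.0418] c [553.9 288.2] [47.3 99.6] 32.6
[353. 227.] 3460 z50/90/max [0.1357 0.1416 0.1501] c [ 447.4 -343.8] [230.  227.5] 30.6
[246. 231.] 579 z50/90/max [0.035  0.0399 0.0473] c [428.   29.4] [ 62.6 108.2] 45.6
[216. 231.] 418 z50/90/max [0.028  0.0362 0.0438] c [422.8 141.8] [ 50.  135.8] 42.6
[186. 232.] 241 z50/90/max [0.0574 0.0655 0.0702] c [424.8 237.7] [34.1 71.9] 34.9
[147. 241.] 412 z50/90/max [0.0288 0.0338 0.0403] c [397.8 373.7] [ 47.3 100.1] 40.0
[279. 262.] 225 z50/90/max [0.0286 0.0374 0.0472] c [319.8 -84.8] [95.1 52.5] 21.1
[322. 283.] 1480 z50/90/max [0.0972 0.1166 0.1242] c [ 273.6 -226.2] [185.6 147. ] 89.8
[203. 267.] 136 z50/90/max [0.0242 0.037  0.0509] c [300.4 178.5] [50.8 64.7] 88.5
[232. 276.] 190 z50/90/max [0.0189 0.0233 0.0279] c [276.9  73.4] [ 38. 140.] 27.7
[157. 282.] 352 z50/90/max [0.0195 0.0248 0.0332] c [243.8 330.1] [ 61.7 208.7] 17.9
[360. 295.] 105 z50/90/max [0.1125 0.118  0.1207] c [ 214.5 -345.6] [28.6 56.2] 0.7
side table z 0.00039672903141524385
```

View pics/topcrop.png

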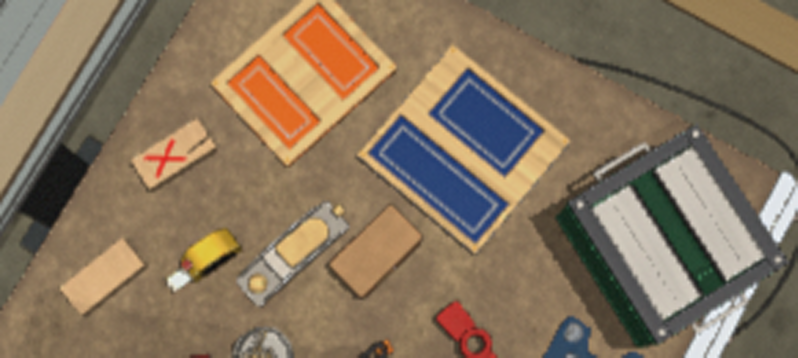

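View pics/sidecrop.png

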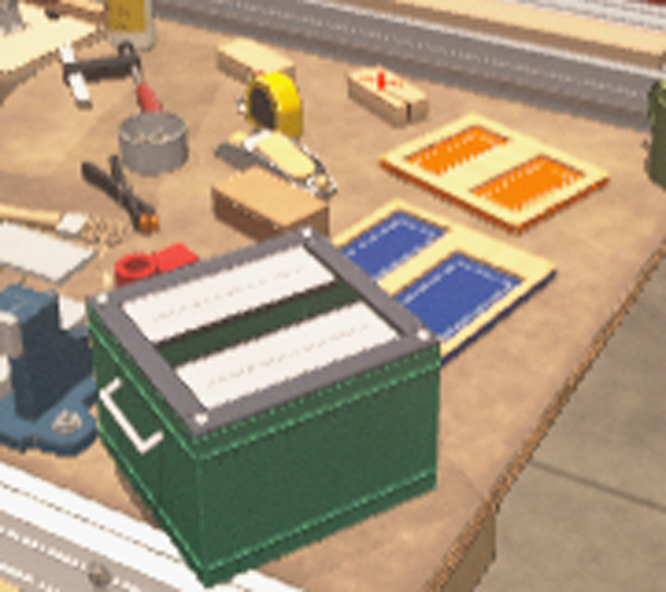

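The top crop shows the plane pocket as the lower-left blue one (438,177) and the sanding pocket at (487,120). The narrow orange pocket for the tape is lower-left (272,102), and the wide one is at (332,50). The tape's hook points lower-left (178,280). The bin slot runs from (640,183) to (712,285). The side crop agrees.

Next I'll fit the pockets and bin, and cross-check the heights and centres with the side view.

Run:
```python
from vis import *
np.set_printoptions(precision=4,suppress=True)
T=np.load("top0.npz");S=np.load("side0.npz")
def comps(n,D,lo,hi,zf,minpix=60):
    # saturated colours by hue -> pocket rectangles at floor depth
    h=cv2.cvtColor(D["p"],cv2.COLOR_BGR2HSV); W=cloud(n,D["d"])
    m=cv2.inRange(h,lo,hi); reg=(W[...,0]>.45)&(W[...,0]<.82)&(W[...,1]>-.25)&(W[...,1]<.3)
    m=cv2.morphologyEx((m>0).astype(np.uint8)*reg.astype(np.uint8),cv2.MORPH_CLOSE,np.ones((3,3)))
    k,L,st,_=cv2.connectedComponentsWithStats(m,connectivity=4)
    for i in range(1,k):
        if st[i,4]<minpix: continue
        v,u=np.where(L==i); Pw=topz(n,u,v,zf)[:,:2]*1000
        ze=cv2.erode((L==i).astype(np.uint8),np.ones((3,3)))>0
        print(n,st[i,4],"mean",Pw.mean(0).round(1),[np.round(q,1) for q in cv2.minAreaRect(Pw.astype(np.float32))],"depth z",np.median(W[ze][:,2]).round(4))
for n,D in(("top",T),("side",S)):
    print("blue");comps(n,D,(105,120,60),(130,255,255),.006)
    print("orange");comps(n,D,(5,170,150),(17,255,255),.006)
# objects in the side view + top-face stats in both views
objs=dict(plane=(422.8,141.8),sand=(428,29.4),tape=(424.8,237.7),sound=(397.8,373.7),split=(553.9,288.2),bin=(447.4,-343.8))
for nm,c in objs.items():
    R=130 if nm=="bin" else (85 if nm=="plane" else 55)
    for n,D in(("top",T),("side",S)):
        W=cloud(n,D["d"]).reshape(-1,3); s=W[(np.hypot(W[:,0]*1e3-c[0],W[:,1]*1e3-c[1])<R)&(W[:,2]>.01)]
        hi=np.percentile(s[:,2],97); t=s[s[:,2]>hi-(.02 if nm=="plane" else .01)]
        if nm=="plane": t=s
        c2,wh,a=cv2.minAreaRect((t[:,:2]*1e3).astype(np.float32))
        print(nm,n,len(t),"ztop",round(np.median(t[:,2]),4),np.round(c2,1),np.round(wh,1),round(a,1),"mean",(t[:,:2].mean(0)*1e3).round(1))
# bin top outline, refined by dark-grey plate + slot
h=cv2.cvtColor(T["p"],cv2.COLOR_BGR2HSV);W=cloud("top",T["d"])
reg=(np.hypot(W[...,0]-.447,W[...,1]+.344)<.16)
for nm,m in(("slot",reg&(h[...,0]>60)&(h[...,0]<95)&(h[...,1]>90)),("white",reg&(W[...,2]>.12)&(h[...,2]>150)&(h[...,1]<60))):
    k,L,st,_=cv2.connectedComponentsWithStats(m.astype(np.uint8),connectivity=4)
    for i in range(1,k):
        if st[i,4]<60: continue
        v,u=np.where(L==i);P=topz("top",u,v,.14)[:,:2]*1e3
        print(nm,st[i,4],P.mean(0).round(1),[np.round(q,1) for q in cv2.minAreaRect(P.astype(np.float32))])
```

```text
blue
top 717 mean [ 600. -113.] [array([ 600.3, -112.9]), array([123.8,  75.1]), np.float64(49.8)] depth z 0.0057
top 854 mean [525.7 -50.4] [array([526. , -49.9]), array([176. ,  61.7]), np.float64(49.5)] depth z 0.006
orange
top 556 mean [695.5  89.9] [array([695.5,  89.7]), array([117.9,  63.1]), np.float64(42.8)] depth z 0.0056
top 494 mean [627.  163.1] [array([627.5, 163.7]), array([120.8,  53.4]), np.float64(44.6)] depth z 0.0052
blue
side 162 mean [545.4 -17.4] [array([546.4, -14.5]), array([94.9, 47.7]), np.float64(49.1)] depth z 0.006
side 278 mean [ 600.9 -103.5] [array([ 601.4, -100.6]), array([108.3,  62.5]), np.float64(49.7)] depth z 0.0059
orange
side 144 mean [629.3 176. ] [array([630.2, 175.9]), array([111.8,  46.4]), np.float64(41.1)] depth z 0.0059
side 204 mean [699.4 102.1] [array([700.3, 101.9]), array([110.5,  56.2]), np.float64(42.4)] depth z 0.0058
side 87 mean [673.5  59.1] [array([673.3,  60.4]), array([107.8, 210. ]), np.float64(86.9)] depth z nan
plane top 624 ztop 0.03 [421.4 141.2] [109.3 167.4] 16.6 mean [426.5 137.8]
plane side 406 ztop 0.0291 [425.8 
[... 486 characters left out ...]
ean [399.2 372.8]
split top 281 ztop 0.0302 [553.8 288.1] [45.4 99.3] 33.3 mean [553.7 287.4]
split side 132 ztop 0.0287 [557.  288.8] [ 48.5 102.5] 34.4 mean [557.6 282.9]
bin top 2093 ztop 0.1381 [ 438.2 -327.9] [195.6 185.3] 31.2 mean [ 438.3 -330.1]
bin side 2794 ztop 0.1359 [ 441.5 -328.4] [197.5 187.4] 31.3 mean [ 442.1 -340.1]
slot 375 [ 438.2 -327.9] [array([ 438.3, -327.8]), array([156. ,  25.3]), np.float64(31.2)]
slot 342 [ 385.4 -239.7] [array([ 385.9, -239.2]), array([182.9,  19.8]), np.float64(31.1)]
white 724 [ 461.2 -366.5] [array([ 461.5, -366.5]), array([151.4,  51.1]), np.float64(31.1)]
white 730 [ 414.6 -289.3] [array([ 415.2, -288.8]), array([152.3,  50.8]), np.float64(31.3)]
  return _methods._mean(a, axis=axis, dtype=dtype,
  ret = ret.dtype.type(ret / rcount)
```

```bash
cat > job.py <<'E'
import numpy as np
from cell import r
H=.26   # travel height of the TCP
OFF=.010 # TCP above the object's underside when gripped
def best_yaw(x,y,z,yaw,prefer=None):
    q0=r.current_q(); c=[]
    for k in(-360,-180,0,180,360):
        q=r.ik([x,y,z],[180,0,yaw+k])
        if q is not None: c.append((np.abs(np.array(q)-q0).max(),(yaw+k+180)%360-180))
    return min(c)[1]
def above(x,y,yaw,h=H):
    r.goto([x,y,h],[180,0,best_yaw(x,y,h,yaw)])
def pick(x,y,yaw,open_,f=50,off=OFF,lift=H):
    r.grip(open_); above(x,y,yaw)
    r.move_linear([x,y,off+.04],v=.3); r.move_linear([x,y,off],v=.08)
    r.grip(0.0,f_grip=f)
    w=r.current_grip_width(); p=r.current_eef_pos()
    r.move_linear([x,y,lift],v=.2)
    print("picked width",round(w,4),"tcp",np.round(p,4),"force",r.current_gripper_force(),"after lift",round(r.current_grip_width(),4),"t",r.current_time())
    return w
def place(x,y,yaw,w,floor=.006,off=OFF):
    above(x,y,yaw)
    r.move_linear([x,y,floor+off+.04],v=.3); r.move_linear([x,y,floor+off+.004],v=.06)
    r.pause(.1); f0=r.current_wrist_force()[2]
    for dz in np.arange(.003,-.0031,-.001):
        r.move_linear([x,y,floor+off+dz],v=.02)
        f=r.current_wrist_force()[2]-f0
        if f>1.5: break
    r.pause(.2); print("down dz",round(dz,4),"df",round(f,2),"tcp",np.round(r.current_eef_pos(),4))
    r.grip(min(w+.018,.085)); r.pause(.2)
    r.move_linear([x,y,H],v=.2); print("t",r.current_time(),"force after",np.round(r.current_wrist_force(),2))
E
python3 - <<'E'
from vis import *
np.set_printoptions(precision=4,suppress=True)
for n in("top","side"):
    D=np.load(n+"0.npz");W=cloud(n,D["d"]).reshape(-1,3)
    a=np.deg2rad(132.6);u=np.array([np.cos(a),np.sin(a)]);v=np.array([-u[1],u[0]])
    q=W[:,:2]-[.4228,.1418]; s=q@u;t=q@v
    for lo in np.arange(-.11,.11,.01):
        m=(s>=lo)&(s<lo+.01)&(abs(t)<.035)&(W[:,2]>.006)
        if m.any(): print(n,round(lo*1e3),m.sum(),(np.percentile(W[m,2],[50,95])*1e3).round(1),"t",(np.percentile(t[m],[2,98])*1e3).round(1),"s",(s[m].min()*1e3).round(1),(s[m].max()*1e3).round(1))
from cell import r
for nm,x,y,w in(("plane",.423,.142,132.6),("sand",.428,.0294,135.5),("tape",.4248,.2377,125.),("sound",.3975,.3733,129.5),("split",.5538,.2882,123),("P1",.5257,-.0502,49.7),("P2",.6001,-.113,49.7),("P3",.6272,.1634,42.8),("P4",.6955,.0898,42.8),("bin",.4383,-.3279,31.2)):
    print(nm,[(k,h,None if (q:=r.ik([x,y,h],[180,0,w+k])) is None else np.round(q,0)) for k in(0,-180) for h in(.02,.26)])
E
```

```text
top -100 6 [ 9.  28.8] t [-21.9  25.1] s -98.3 -90.3
top -90 19 [17.  30.1] t [-24.1  18.4] s -89.2 -80.3
top -80 24 [ 8.9 14.8] t [-22.4  24.4] s -79.7 -70.4
top -70 25 [15.3 24.9] t [-30.5  23.4] s -70.0 -60.8
top -60 42 [23.4 31. ] t [-23.   26.5] s -59.8 -50.0
top -50 41 [28.2 33.2] t [-24.9  24.1] s -49.4 -40.3
top -40 41 [27.5 36.4] t [-23.   24.4] s -39.9 -30.3
top -30 43 [30.8 37.9] t [-28.9  23.4] s -29.9 -20.0
top -20 43 [32.3 38.1] t [-24.   23.9] s -19.7 -10.1
top -10 41 [33.2 42.2] t [-23.6  23.3] s -9.9 -0.2
top 0 46 [31.  38.7] t [-24.1  24.3] s 0.0 9.9
top 10 40 [30.1 35.7] t [-22.4  23.2] s 10.1 19.9
top 20 34 [17.  33.9] t [-22.7  23.2] s 20.1 29.8
top 30 32 [10.2 27.3] t [-24.8  22.3] s 30.1 40.0
top 40 34 [19.7 26.7] t [-24.  23.] s 40.5 49.7
top 50 32 [17.7 25.4] t [-24.1  21.9] s 50.5 60.0
top 60 24 [10.5 19.9] t [-16.5  24.3] s 60.4 69.0
top 70 4 [ 8.6 14.8] t [12.9 33.4] s 70.0 78.6
top 80 1 [8.2 8.2] t [25. 25.] s 88.8 88.8
top 90 1 [6.2 6.2] t [-31.9 -31.9] s 99.3 99.3
top 100 4 [ 8.  10.8] t [-27.9  29.9] s 101.7 106.3
side -100 9 [22.3 24.5] t [-7.   7.5] 
[... 2536 characters left out ...]
 [(0, 0.02, array([ 15.,  39.,   7.,  58.,   0., 152.])), (0, 0.26, array([ 15.,  31.,  31.,  89.,   0., 152.])), (-180, 0.02, array([ 15.,  39.,   7.,  58.,   0., -28.])), (-180, 0.26, array([ 15.,  31.,  31.,  89.,   0., -28.]))]
P4 [(0, 0.02, array([  7.,  45.,  18.,  64.,   0., 145.])), (0, 0.26, array([  7.,  39.,  44.,  95.,   0., 145.])), (-180, 0.02, array([  7.,  45.,  18.,  64.,   0., -35.])), (-180, 0.26, array([  7.,  39.,  44.,  95.,   0., -35.]))]
bin [(0, 0.02, array([-37.,  29., -11.,  50.,   0., 112.])), (0, 0.26, array([-37.,  19.,  11.,  83.,   0., 112.])), (-180, 0.02, array([-37.,  29., -11.,  50.,   0., -68.])), (-180, 0.26, array([-37.,  19.,  11.,  83.,   0., -68.]))]
```

The plane spans about -98 to +66 mm along its axis, so its centre is (0.433, 0.130). Moving the plane first.

Run:
```python
from job import *
w=pick(.4333,.1304,132.6,.064,f=60)
print(r.hold_point_z)
place(.5258,-.0502,49.7,w)
```

```text
picked width 0.0467 tcp [0.4353 0.1315 0.0115] force 62.84759368048981 after lift 0.0466 t 5.2917
0.0187
down dz 0.001 df 6.9 tcp [ 0.5259 -0.0502  0.0176]
t 10.8 force after [ 0.12 -0.32  0.05]
```

Run:
```python
from job import *
w=pick(.428,.0295,135.4,.082,f=30)
place(.6001,-.113,49.7,w)
from vis import *
p,d=r.capture("top");np.savez("top1.npz",p=p,d=d)
cv2.imwrite("pics/top1.png",cv2.resize(p[140:270,110:400],None,fx=2.75,fy=2.75,interpolation=cv2.INTER_CUBIC))
```

```text
picked width 0.0594 tcp [0.4289 0.0297 0.0108] force 32.40699827671051 after lift 0.0592 t 15.5583
down dz 0.0 df 7.38 tcp [ 0.6002 -0.113   0.0169]
t 21.4667 force after [-0.75  0.72  0.93]
```

View pics/top1.png

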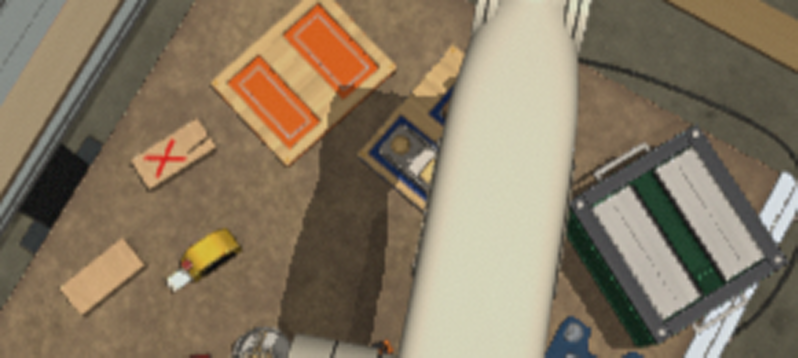

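The tape and both blocks have not moved, and the plane is in its pocket (405,150). The arm hides the cork, so I'll check it later. Tape next.

Run:
```python
from job import *
w=pick(.4250,.2375,124.9,.065,f=35,off=.018)
yp=r.current_orientation()[2]
from vis import *
p,d=r.capture("top");np.savez("top2.npz",p=p,d=d)
cv2.imwrite("pics/top2.png",cv2.resize(p[140:270,110:400],None,fx=2.75,fy=2.75,interpolation=cv2.INTER_CUBIC))
P=[.6272,.1634]
yl=best_yaw(*P,H,42.8); a=np.deg2rad(-55.1+yl-yp); print("yaws",yp,yl,"own y",np.rad2deg(a))
place(P[0]+.015*np.cos(a),P[1]+.015*np.sin(a),yl,w,off=.018)
```

```text
picked width 0.0315 tcp [0.4259 0.238  0.0188] force 35.98793685436249 after lift 0.0316 t 26.4833
yaws 124.89653681213284 42.799999999999955 own y -137.19653681213288
down dz 0.0 df 6.68 tcp [0.6163 0.1532 0.0249]
t 32.3083 force after [0.47 0.58 0.46]
```

View pics/top2.png

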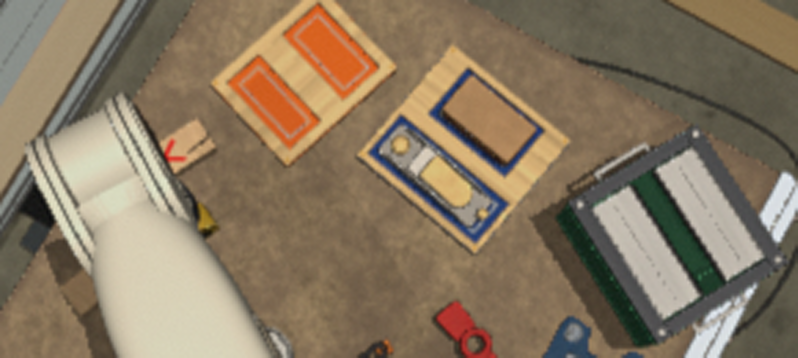

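The plane (440,178) and the cork (490,118) both sit inside their blue pockets with a margin all round. Sound block next.

Run:
```python
from job import *
w=pick(.3974,.3733,129.3,.070,f=35)
from vis import *
p,d=r.capture("top");np.savez("top3.npz",p=p,d=d)
cv2.imwrite("pics/top3.png",cv2.resize(p[140:270,110:400],None,fx=2.75,fy=2.75,interpolation=cv2.INTER_CUBIC))
place(.6955,.0898,42.8,w)
```

```text
picked width 0.0443 tcp [0.3981 0.3739 0.011 ] force 37.19404757022858 after lift 0.0442 t 37.0667
down dz 0.0 df 5.88 tcp [0.6956 0.0898 0.017 ]
t 43.4083 force after [-0.67 -0.37  0.52]
```

View pics/top3.png

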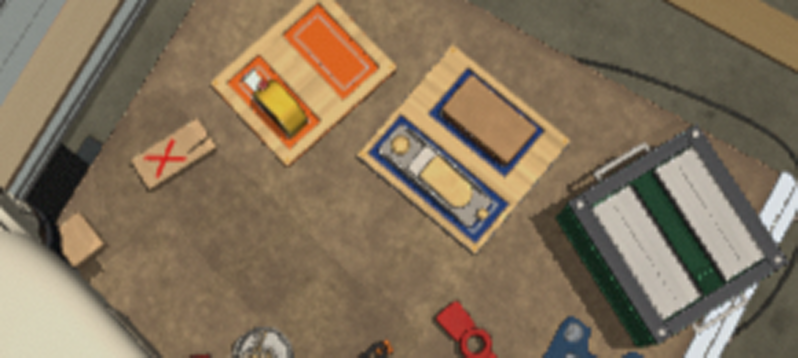

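The tape (275,105) is in its pocket, hook included. Now the split block into the bin.

Run:
```python
from job import *
w=pick(.5540,.2882,123.2,.070,f=70)
b=[.4383,-.3279]
above(*b,31.2)
r.move_linear([*b,.165],v=.2); f0=r.current_wrist_force()
r.move_linear([*b,.0915],v=.05)
print("push",np.round(r.current_wrist_force()-f0,1),r.current_grip_width(),np.round(r.current_eef_pos(),4))
r.grip(w+.027); r.pause(.6)
r.move_linear([*b,.25],v=.12)
r.move_joints([72,10,0,76,0,90])
print(r.current_time(),np.round(r.current_wrist_force(),1))
from vis import *
p,d=r.capture("top");np.savez("top4.npz",p=p,d=d)
cv2.imwrite("pics/top4.png",cv2.resize(p[140:270,110:400],None,fx=2.75,fy=2.75,interpolation=cv2.INTER_CUBIC))
s,ds=r.capture("side")
cv2.imwrite("pics/side4.png",cv2.resize(s[150:310,160:340],None,fx=3.7,fy=3.7,interpolation=cv2.INTER_CUBIC))
for n,D in(("top",d),("side",ds)):
  W=cloud(n,D).reshape(-1,3)
  for nm,c,R in(("plane",(.5258,-.0502),.02),("sand",(.6001,-.113),.03),("tape",(.616,.153),.012),("sound",(.6955,.0898),.022),("bin",b,.09)):
    m=(np.hypot(W[:,0]-c[0],W[:,1]-c[1])<R); print(n,nm,"z",np.percentile(W[m,2],[5,50,95]).round(4))
```

```text
picked width 0.0435 tcp [0.555  0.2887 0.0113] force 74.31084394454956 after lift 0.0431 t 47.8917
push [ 1.9 -3.2  3.2] 0.04350356823487094 [ 0.4387 -0.3285  0.0917]
57.825 [-0.5  0.2  0.5]
top plane z [0.0325 0.0397 0.0482]
top sand z [0.0353 0.041  0.0485]
top tape z [0.0631 0.0672 0.0738]
top sound z [0.0282 0.0342 0.0409]
top bin z [0.0035 0.1346 0.1421]
side plane z [-0.8066  0.0371  0.044 ]
side sand z [-0.8046  0.04    0.0427]
side tape z [-0.8046 -0.7946  0.0712]
side sound z [-0.8057  0.0085  0.0368]
side bin z [-0.5392  0.135   0.1395]
```

View pics/top4.png

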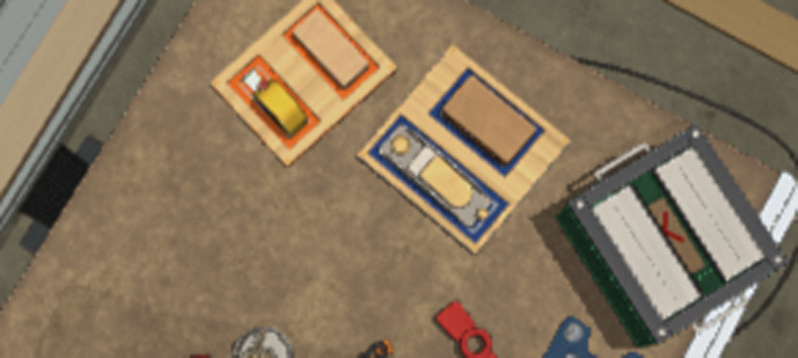

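View pics/side4.png

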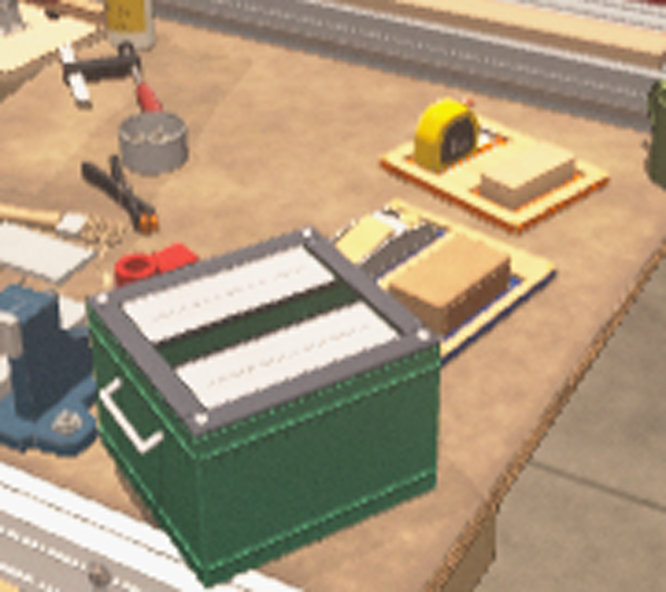

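All four items sit inside their pockets: tape (275,105), sound block (330,47), cork (490,118) and plane (440,178). Their tops stand 4 to 6 mm higher than on the bench, which fits the 6 mm pocket floor. The red cross shows through the slot (672,230) on the bin floor, and both flaps are shut.

```bash
python3 -c "
from cell import r
print(r.sign_off())"
```

```text
the job is handed in; nothing more can be done
None
```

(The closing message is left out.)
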